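# Hang the board scraper on its pin by the slot

## Task

Draw the board scraper up out of the wooden drying block and hang it on the headed pin of the steel post: slide the open side of its slot sideways over the pin, then let it down until the pin sits at the top of the slot's upright leg and carries it. Work gently by feel, since the pin is clamped at a height you do not know exactly: never knock or press the scraper hard against the post or pin, leave it hanging upright and still, and leave the cheese, the brush and the bowl where they are.

Things in the scene. Friction and masses are not known exactly. Their poses are not given: they have to be found in the camera images.
- scraper: Board scraper, 0.42 kg: upright steel plate 5 mm thick (x), y -36.5 to +44, z 0 to 150 mm; on top a dark wooden grip 20 (x) x 64 (y) mm, z 150 to 186 mm. Origin: lower edge, under the slot's upright leg; z up. An L-shaped slot opens at the +y edge (see slot_seat, lip). Stands loose in the block's groove at the start.
- slot_seat (a point): Where the pin's axis passes once hung, 106 mm above the scraper's origin, same axes. The slot, in scraper coordinates: level channel z 84 to 96 mm, from the open +y edge in to y = -6 mm; at its inner end an upright leg, y -6 to +6 mm, rises to z = 110 mm. Hung by the leg the scraper balances upright.
- lip (a point): Middle of the upper edge of the slot's free lower lip: y = 35, z = 84 mm from the scraper's origin, same axes. Above the channel the plate ends at y = 26 mm; the lip below it reaches out to y = 44 mm, so 18 mm of it stands free and can feel for the pin from below.
- grip (a point): In the wooden grip, 172 mm above the scraper's origin, same axes; pinch here from above across the 20 mm (x).
- block: Fixed wooden drying block, 70 x 130 x 40 mm (x, y, z), origin under its centre. Its groove, 8 x 87 mm along y, 30 mm deep, holds the scraper, which must go straight up 30 mm to come free.
- post: Fixed post, origin on the table. Foot x -60 to 40 mm, 110 mm wide, 10 mm high. Upright 36 mm wide, x -24 to -2 mm, top at z = 158 mm. On its +x face a pin block 26 mm wide, 24 mm high, out to x = 16 mm; from it the pin, 8 mm in diameter, points level along +x to a round head 20 mm across at x = 30 to 35 mm. The scraper's plate goes in the 14 mm gap between block and head.
- pin_mid (a point): Point of the post at x = 23 mm (middle of the gap), z = 135 mm, same axes. NOT the pin itself: pin block and pin are clamped at an unmeasured height, the pin's axis passing up to 9 mm above or below this point; they do not move. Steel on steel is stiff, about 20 N per mm; over 25 N between scraper and post or pin is too hard.
- cheese: Small wheel of cheese lying loose, 140 mm across, 65 mm high, origin under its centre. Leave alone.
- brush: Hand brush lying loose. Leave alone.
- bowl: Small steel bowl, 110 mm across, 45 mm high, loose. Leave alone.
Not all that is in view belongs to the job. Leave any purple look-alike of the scraper alone. There is more than one size of the post; the one meant has the size given above.

How it is judged:
By the outcome, as a careful person would: the job done as asked, in the order asked, and still so for the second after the job is handed in, with the robot touching nothing.
It also fails if it takes over 58 s, if anything falls off the work surface, if the arm or the gripper's body presses on something with over 40 N, if the wrist force passes 120 N, or if a joint passes its speed limit or range.

## Robot

A 6-joint arm with a two-finger parallel gripper is mounted at the origin on the work surface. World frame = base frame: x ahead of the robot, y to its left, z up, the work surface at z = 0. Lengths are in m, angles in rad, forces in N, time in s.
With the tool pointing down it reaches from about 0.425 to 0.95 m from the base axis. Payload 3.5 kg.
Tool frame: the origin (TCP) lies at the very end of the fingers, on their centre line; the grasp point (between the pads) lies ctrl.pinch_z behind it (ctrl.pinch_z is the distance from the TCP to the grasp point, in m); z points along the fingers, y is the line along which they close (so a half turn about z gives the same grasp; the last joint's range is limited). The gripper opens to 85 mm and grips with 20 to 120 N. Pads are 22 mm wide; open, the fingers measure 114 mm over their backs; the gripper's body (76 mm by 85 mm) begins 54 mm behind the grasp point. The pads swing forward as they close: fully open they stand 13 mm farther back than shut.
Start: joints at [-1.259, 0.286, 1.577, -0, 1.279, -0.15], TCP at [0.301, -0.604, 0.194] pointing down, gripper open.
Joint ranges: [-2.77, 2.77], [-0.9, 2.22], [0.21, 2.48], [-1.53, 4.67], [0.24, 2.81], [-2.84, 2.84]. Speed limits (rad/s): [2.79, 2.79, 3.14, 3.14, 3.14, 3.14].

## Interface

Orientations are given as a unit quaternion [x, y, z, w].
In Python, from plant import ctrl gives the robot as it stands.
- The arm moves only by the shell command python3 -m inch 'ROWS' [FORCE]. ROWS is a JSON list of rows, 1 to 10 of them, each of 7 numbers: dx, dy, dz in m, then a rotation vector rx, ry, rz in rad, then the opening from 0.0 (shut) to 1.0 (fully open); each row is the pose to reach, as a shift and turn from the pose commanded when the command began, along the tool's axes at that moment; what a row does not reach only later rows make up. A row lasts 1/8 s, in which the tool goes at most 0.0625 m and 0.188 rad, less where a joint would pass 70% of its speed; a pose out of reach is approached as far as the arm can. The fingers move at their own pace and stop on an object; FORCE is the grip in N (left out, the last holds). Time passes only in rows, so rows that do not move let the fingers close. It prints the time, the measured TCP pose, the force, the opening and the grip force at its end.
- ctrl.get_state(): the state, without advancing time (a new reading comes with each control period).
- ctrl.read_camera(name): name is "side" or "top" or "wrist"; returns a dict with "pixels" (384x512x3 uint8, red, green, blue), "camera_matrix" (3x3 intrinsics, pixels), "dist_coeffs" ([k1, k2, p1, p2, k3] as OpenCV has them; the pictures are not rectified), "xyz" and "orientation" of the camera in the world. Camera axes: x right, y down, z forward; pixel columns grow to the right and rows downward; lengths in m; the calibration is good to about 2 mm. A picture is of the moment at which its call begins. There is no depth.
- ctrl.sign_off(): hands the job in; it is judged then, once.
Trained networks look in the newest picture that a camera, given by its name, has taken for a name from the list of things; names that differ only in an ending like _2 or _b are one class to them, and where a whole thing is asked for, a point or a joint stands for the part that bears it (a point fixed in the world has none). Each returns a list of dicts, best first, with "conf" (0 to 1); they miss things now and then, are a little off and sometimes report something else, mostly with a low value. They report only what shows in the picture. A call takes as long as a camera call. They do not tell look-alikes from the thing itself.
- ctrl.recognise(camera, thing): "position" ([x, y, z] in m, in world coordinates, good to about 4 mm: the middle of the surface that is visible of it).
- ctrl.masks_of(camera, thing): "region" (384x512 bool, what is visible of it).
- ctrl.mark_of(camera, thing): "position" ([x, y, z] in m, in world coordinates, good to about 4 mm: a listed point, or the origin of a listed thing).
The state is a dict: "time": time; "qpos": joint angles; "dq": joint speeds; "joint_efforts": joint torques, N m; "eef_pos": TCP position; "tcp_rot": TCP orientation; "contact_force": force on the tool from outside, world axes, zero at the start; "wrist_torque": the same for the moment, N m; "opening": opening from 0.0 (shut) to 1.0 (fully open); "finger_force": force on a finger pad.
Only numpy, scipy, OpenCV 4.12 (cv2) and the standard library are available. Lean on these libraries where they do the work, as an engineer would, in place of code of your own. Each camera call takes 0.05 s, during which the arm holds its last target. There are 200 camera calls.

## Working session

There is one attempt and no reset: what is moved stays moved. The work goes in short steps, Python scripts to look and compute and a shell command to move; the robot and the scene stay as the last step left them, time stands still between calls to the robot, and variables do not carry over. Pictures are saved under pics/ and viewed, at most 11 in all, crops included, and the job is handed in when it is done.

```bash
ls; mkdir -p pics
python3 - <<'E'
from plant import ctrl
import cv2,numpy as np
s=ctrl.get_state();print({k:np.round(v,3).tolist() for k,v in s.items()},ctrl.pinch_z)
ims=[]
for c in ("side","top"):
    r=ctrl.read_camera(c);cv2.imwrite(f"pics/{c}0.png",r["pixels"][...,::-1])
    print(c,np.round(r["xyz"],3),np.round(r["orientation"],3))
    for t in ("scraper","block","post","pin_mid","grip","slot_seat","lip","cheese","brush","bowl"):
        print(c,t,[(np.round(d["position"],3).tolist(),round(d["conf"],2)) for d in ctrl.mark_of(c,t)])
E
```

```text
pics
{'time': 0.0, 'qpos': [-1.259, 0.287, 1.578, -0.0, 1.279, -0.15], 'dq': [0.0, -0.001, -0.001, 0.002, 0.001, 0.001], 'joint_efforts': [-0.001, -40.599, -29.262, -0.0, 0.006, -0.0], 'eef_pos': [0.301, -0.604, 0.192], 'tcp_rot': [0.973, 0.229, -0.0, -0.001], 'contact_force': [-0.009, -0.426, -0.158], 'wrist_torque': [-0.019, 0.021, -0.061], 'finger_force': 0.0, 'opening': 0.997} 0.0187
side [0.027 0.61  0.832] [-0.321  0.848 -0.391  0.155]
side scraper [([0.433, -0.121, -0.001], 0.86), ([0.559, -0.127, 0.094], 0.74), ([0.553, -0.162, 0.015], 0.56)]
side block [([0.553, -0.157, -0.0], 0.75), ([0.546, 0.178, 0.136], 0.45)]
side post [([0.329, 0.17, -0.001], 0.89)]
side pin_mid [([0.358, 0.179, 0.192], 0.92), ([0.542, 0.178, 0.136], 0.65)]
side grip [([0.436, -0.123, 0.167], 0.74), ([0.552, -0.16, 0.184], 0.66)]
side slot_seat [([0.555, -0.163, 0.117], 0.92), ([0.434, -0.123, 0.104], 0.87), ([0.556, -0.158, -0.0], 0.38)]
side lip [([0.44, -0.091, 0.085], 0.8), ([0.559, -0.13, 0.094], 0.66)]
side cheese [([0.767, 0.026, -0.005], 0.67), ([0.545, 0.179, 0.135], 0.18)]
side brush [([0.394, -0.416, 0.002], 0.56), ([0.369, 0.397, -0.003], 0.29)]
side bowl [([0.371, 0.398, -0.0], 0.93)]
top [0.43  0.01  1.269] [ 0.715 -0.697  0.049 -0.028]
top scraper [([0.432, -0.123, -0.004], 0.82), ([0.558, -0.165, 0.005], 0.62)]
top block [([0.55, -0.162, 0.0], 0.98)]
top post [([0.522, 0.185, -0.0], 0.92), ([0.327, 0.177, 0.002], 0.86)]
top pin_mid [([0.542, 0.179, 0.134], 0.92), ([0.364, 0.179, 0.197], 0.66)]
top grip [([0.552, -0.162, 0.186], 0.89), ([0.433, -0.127, 0.172], 0.67), ([0.522, 0.184, -0.002], 0.24)]
top slot_seat [([0.554, -0.161, 0.115], 0.72)]
top lip [([0.441, -0.087, 0.084], 0.74), ([0.553, -0.125, 0.097], 0.57)]
top cheese [([0.543, 0.178, 0.138], 0.32)]
top brush []
top bowl [([0.376, 0.397, 0.0], 0.93), ([0.524, 0.184, 0.0], 0.74)]
```

View pics/side0.png

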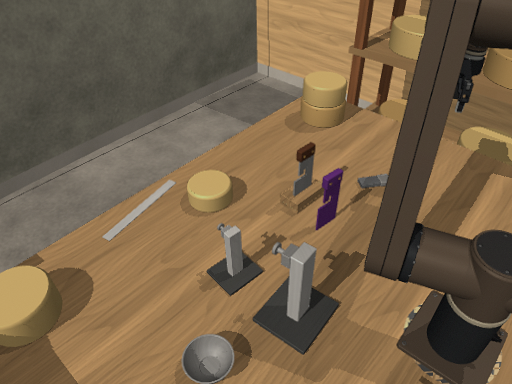

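View pics/top0.png

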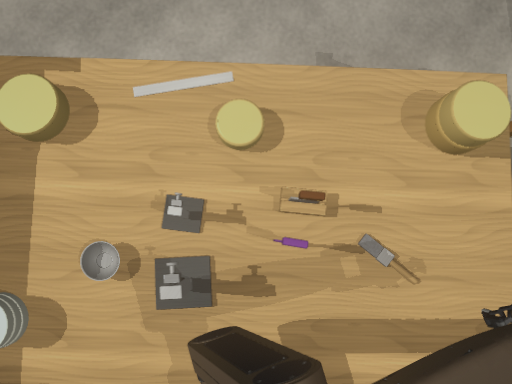

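Side view: the small post (about 235,250) with its pin pointing away to the upper left, scraper in block (305,170), purple look-alike (330,200). In the top view: small post foot (183,213), block (303,202), grip (312,196). The small post is the one meant, because its pin point stands at 0.135 m. Next I measure yaws.

```bash
cat > h.py <<'E'
from plant import ctrl
import cv2,numpy as np
from scipy.spatial.transform import Rotation as R
def cam(c,save=None):
    r=ctrl.read_camera(c)
    if save: cv2.imwrite(f"pics/{save}.png",r["pixels"][...,::-1])
    return r
def plane(r,px,z):
    u=cv2.undistortPoints(np.float64(px).reshape(-1,1,2),np.array(r["camera_matrix"]),np.array(r["dist_coeffs"]))[:,0]
    d=np.c_[u,np.ones(len(u))]@R.from_quat(r["orientation"]).as_matrix().T
    o=np.array(r["xyz"]); return (o+d*((z-o[2])/d[:,2])[:,None])
def proj(r,P):
    Rm=R.from_quat(r["orientation"]).as_matrix().T
    return cv2.projectPoints(np.float64(P).reshape(-1,1,3),cv2.Rodrigues(Rm)[0],-Rm@np.array(r["xyz"]),np.array(r["camera_matrix"]),np.array(r["dist_coeffs"]))[0][:,0]
def rect(r,mask,z):
    c=max(cv2.findContours(mask.astype(np.uint8),cv2.RETR_EXTERNAL,cv2.CHAIN_APPROX_NONE)[0],key=len)[:,0]
    p=plane(r,c,z)[:,:2]*1000
    (x,y),(w,h),a=cv2.minAreaRect(p.astype(np.float32)); return np.round([x,y,w,h,a],1)
def tri(obs):  # [(r,px)...] -> least-squares 3D point
    A=np.zeros((3,3));b=np.zeros(3)
    for r,p in obs:
        q=plane(r,p,0)[0];o=np.array(r["xyz"]);d=(q-o)/np.linalg.norm(q-o);M=np.eye(3)-np.outer(d,d);A+=M;b+=M@o
    return np.linalg.solve(A,b)
def toolmove(target,phi=None):
    s=ctrl.get_state();Rm=R.from_quat(s["tcp_rot"]).as_matrix()
    print("tool shift",np.round(Rm.T@(np.array(target)-s["eef_pos"]),4),"phi",np.degrees(np.arctan2(Rm[1,0],Rm[0,0])).round(2),"(rz = -(dphi))")
E
python3 - <<'E'
from h import *
r=cam("top")
for t,z in (("block",.04),("post",.01),("scraper",.19)):
    for m in ctrl.masks_of("top",t): print(t,round(m["conf"],2),m["region"].sum(),rect(r,m["region"],z))
toolmove([.553,-.162,.33])
E
```

```text
block 0.96 791 [ 553.9 -156.6  131.8   74.4   87.4]
post 0.66 1307 [515.1 184.2 107.6 106.7  83. ]
post 0.61 2825 [316.9 175.2 144.1 158.3   4.7]
post 0.49 339 [ 570.3 -174.7   98.7   38.2   84.4]
scraper 0.66 366 [ 549.9 -146.6   32.7   88.1    1.5]
scraper 0.64 211 [ 437.6 -110.7   77.    20.6   86.6]
tool shift [ 0.4229 -0.2836 -0.1364] phi 26.46 (rz = -(dphi))
```

```bash
python3 -m inch '[[0.04,-0.03,-0.03,0,0,-0.1,1],[0.09,-0.06,-0.08,0,0,-0.25,1],[0.14,-0.09,-0.12,0,0,-0.4,1],[0.19,-0.12,-0.14,0,0,-0.55,1],[0.24,-0.155,-0.14,0,0,-0.7,1],[0.29,-0.19,-0.14,0,0,-0.85,1],[0.34,-0.225,-0.14,0,0,-1.02,1],[0.39,-0.26,-0.14,0,0,-1.02,1],[0.42,-0.28,-0.14,0,0,-1.02,1],[0.42,-0.28,-0.14,0,0,-1.02,1]]' 80
python3 - <<'E'
from h import *
r=cam("wrist","w1");print(r["xyz"],r["orientation"])
for t in ("grip","slot_seat","lip","block","scraper"):
    print(t,[(np.round(d["position"],3).tolist(),round(d["conf"],2)) for d in ctrl.mark_of("wrist",t)])
toolmove([.553,-.162,.33])
E
```

```text
time: 2.55
eef_pos: [0.5531, -0.1635, 0.3338]
tcp_rot: [0.736, 0.677, 0.0, -0.0]
contact_force: [-0.0, 0.3, -0.4]
opening: 1.0
finger_force: 0.0
[ 0.56025563 -0.0875942   0.51359632] [ 0.98752697 -0.04104108 -0.00582473  0.15189533]
grip [([0.433, -0.122, 0.173], 0.92), ([0.552, -0.161, 0.185], 0.69)]
slot_seat [([0.555, -0.127, 0.096], 0.62), ([0.437, -0.126, 0.109], 0.58)]
lip [([0.437, -0.091, 0.086], 0.74), ([0.557, -0.127, 0.093], 0.68)]
block [([0.553, -0.162, -0.006], 0.66)]
scraper [([0.433, -0.122, -0.001], 0.89), ([0.555, -0.16, 0.003], 0.64)]
tool shift [0.0059 0.0009 0.0036] phi 84.78 (rz = -(dphi))
```

View pics/w1.png

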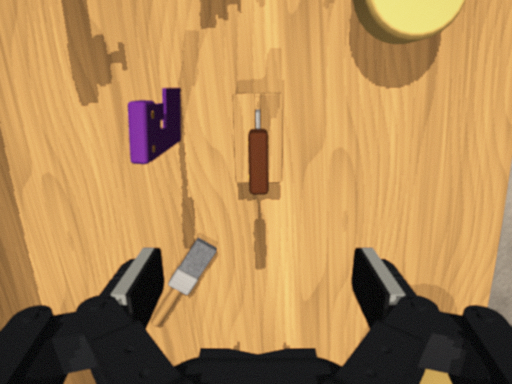

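Wrist view: grip (259,160) lies between the fingers' lines and nearly along image vertical, block around it (259,145), purple look-alike at (155,125). Now the grip's yaw and place from its colour, with height from two views.

Run:
```python
from h import *
def seg(c,roi):
    r=cam(c);p=r["pixels"].astype(int);m=(p[...,0]-p[...,2]>30)&(p[...,0]<150)&(p[...,1]<.62*p[...,0])
    k=np.zeros_like(m);x0,y0,x1,y1=roi;k[y0:y1,x0:x1]=1;m&=k
    n,l,st,ce=cv2.connectedComponentsWithStats(m.astype(np.uint8));i=1+st[1:,4].argmax();print(c,st[i],ce[i]);return r,l==i,ce[i]
w,mw,cw=seg("wrist",(225,105,295,205));t,mt,ct=seg("top",(285,180,335,210))
s,ms,cs=seg("side",(285,135,325,165))
print(rect(w,mw,.196),rect(t,mt,.196))
print("tri w+t",tri([(w,cw),(t,ct)]),"w+t+s",tri([(w,cw),(t,ct),(s,cs)]),"w+s",tri([(w,cw),(s,cs)]))
for m in ctrl.masks_of("wrist","block"): print(rect(w,m["region"],.04),m["conf"])
toolmove([.553,-.162,.1633])
```

```text
wrist [ 250  125   19   65 1160] [259.23103448 157.15258621]Traceback (most recent call last):
  File "<stdin>", line 6, in <module>
  File "<stdin>", line 5, in seg
ValueError: attempt to get argmax of an empty sequence
```

Run:
```python
from h import *
def seg(c,roi):
    r=cam(c);p=r["pixels"].astype(int);m=(p[...,0]-p[...,2]>30)&(p[...,0]<150)&(p[...,1]<.62*p[...,0])
    k=np.zeros_like(m);x0,y0,x1,y1=roi;k[y0:y1,x0:x1]=1;m&=k
    n,l,st,ce=cv2.connectedComponentsWithStats(m.astype(np.uint8));i=1+st[1:,4].argmax();print(c,st[i],ce[i]);return r,l==i,ce[i]
w,mw,cw=seg("wrist",(225,105,295,205));print(rect(w,mw,.196))
ys,xs=np.nonzero(mw)
mid=[(np.mean(xs[ys==y]),y) for y in range(128,188)];P=plane(w,mid,.196);f=np.polyfit(P[:,1],P[:,0],1);print("yaw deg",-np.degrees(np.arctan(f[0])))
for m in ctrl.masks_of("wrist","block"): print(rect(w,m["region"],.04),m["conf"])
s,ms,cs=seg("side",(280,135,325,170))
print("w+s",tri([(w,cw),(s,cs)]))
toolmove([.553,-.162,.1633])
```

```text
wrist [ 250  125   19   65 1156] [259.16868512 157.29238754]
[ 555.  -160.2   64.3   17.7   85.4]
yaw deg -4.0924678739493
[ 554.5 -162.   129.2   68.5   86. ] 0.9
side [297 143  18  19 123] [303.62601626 150.69105691]
w+s [ 0.55664734 -0.16121225  0.18156458]
tool shift [0.0052 0.0007 0.1703] phi 84.84 (rz = -(dphi))
```

```bash
python3 -m inch '[[0.005,0.003,0.05,0,0,-0.017,1],[0.005,0.003,0.1,0,0,-0.017,1],[0.005,0.003,0.14,0,0,-0.017,1],[0.005,0.003,0.17,0,0,-0.017,1],[0.005,0.003,0.17,0,0,-0.017,0.5],[0.005,0.003,0.17,0,0,-0.017,0.25],[0.005,0.003,0.17,0,0,-0.017,0.0],[0.005,0.003,0.17,0,0,-0.017,0.0],[0.005,0.003,0.17,0,0,-0.017,0.0],[0.005,0.003,0.17,0,0,-0.017,0.0]]' 80
```

```text
time: 4.35
eef_pos: [0.5555, -0.1618, 0.1639]
tcp_rot: [0.732, 0.681, 0.0, 0.0]
contact_force: [-0.5, -0.5, 0.6]
opening: -0.004
finger_force: 0.0
```

Run:
```python
from h import *
r=cam("wrist");s=cam("side")
a=cv2.resize(s["pixels"][90:250,230:430],None,fx=2,fy=2.4)
cv2.imwrite("pics/c2.png",np.hstack([r["pixels"],np.zeros((384,288,3),np.uint8)])[...,::-1]) if 0 else cv2.imwrite("pics/c2.png",np.hstack([cv2.resize(r["pixels"],(400,300)),cv2.resize(s["pixels"][90:240,230:430],(400,300))])[...,::-1])
```

```text
(no output)
```

View pics/c2.png

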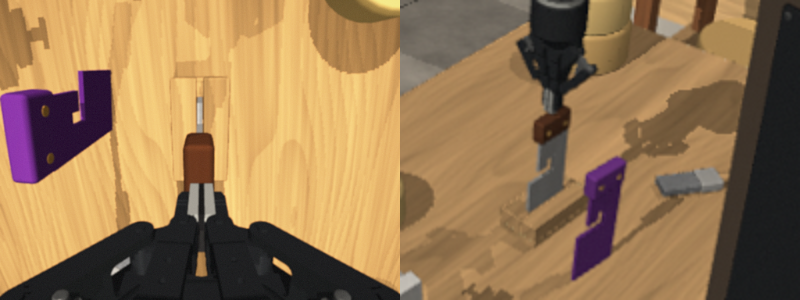

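Run:
```python
from h import *
st=ctrl.get_state();print(st["eef_pos"],st["time"],st["opening"])
P=[st["eef_pos"],[.555,-.162,.196],[.555,-.162,.164]]
for c in("side","wrist"):
    r=cam(c)
    print(c,proj(r,P).round(0).tolist(),r["xyz"])
    for t in ("grip","lip","slot_seat"): print(t,[(np.round(d["position"],3).tolist(),round(d["conf"],2)) for d in ctrl.mark_of(c,t)])
    p=r["pixels"].astype(int);m=(p[...,0]-p[...,2]>30)&(p[...,0]<150)&(p[...,1]<.62*p[...,0])
    n,l,s,ce=cv2.connectedComponentsWithStats(m.astype(np.uint8));i=1+s[1:,4].argsort()[-3:];print(s[i].tolist(),ce[i].round().tolist())
```

```text
[ 0.555449   -0.16172272  0.16365318] 4.45 -0.005129167372298552
side [[304.0, 156.0], [305.0, 147.0], [305.0, 156.0]] [0.02700073 0.60988763 0.83226679]
grip [([0.556, -0.16, 0.178], 0.67), ([0.434, -0.124, 0.169], 0.66)]
lip [([0.557, -0.131, 0.093], 0.75), ([0.437, -0.091, 0.088], 0.58)]
slot_seat [([0.434, -0.123, 0.104], 0.96), ([0.55, -0.165, 0.118], 0.71)]
[[358, 81, 3, 10, 11], [368, 12, 4, 9, 12], [297, 143, 18, 19, 107]] [[359.0, 85.0], [370.0, 16.0], [303.0, 152.0]]
wrist [[256.0, 220.0], [255.0, 246.0], [255.0, 221.0]] [ 0.56178874 -0.08575069  0.34336938]
grip [([0.552, -0.16, 0.182], 0.74), ([0.436, -0.122, 0.172], 0.64)]
lip [([0.441, -0.089, 0.086], 0.89), ([0.555, -0.125, 0.094], 0.82)]
slot_seat [([0.438, -0.124, 0.11], 0.84)]
[[124, 90, 3, 1, 3], [100, 135, 2, 6, 6], [235, 171, 39, 74, 2381]] [[125.0, 90.0], [101.0, 138.0], [254.0, 204.0]]
```

Picture: the fingers look shut just at the near/top side of the grip (wrist crop 200,190; side crop 550,110), but it is unclear whether they hold it. I take a closer crop.

Run:
```python
from h import *
r=cam("wrist");s=cam("side");st=ctrl.get_state()
print(R.from_quat(st["tcp_rot"]).as_matrix().round(3))
a=cv2.resize(r["pixels"][150:330,170:350],(400,400));b=cv2.resize(s["pixels"][110:210,255:355],(400,400),interpolation=cv2.INTER_CUBIC)
cv2.imwrite("pics/c3.png",np.hstack([a,b])[...,::-1])
```

```text
[[ 0.072  0.997 -0.   ]
 [ 0.997 -0.072 -0.   ]
 [-0.    -0.    -1.   ]]
```

View pics/c3.png

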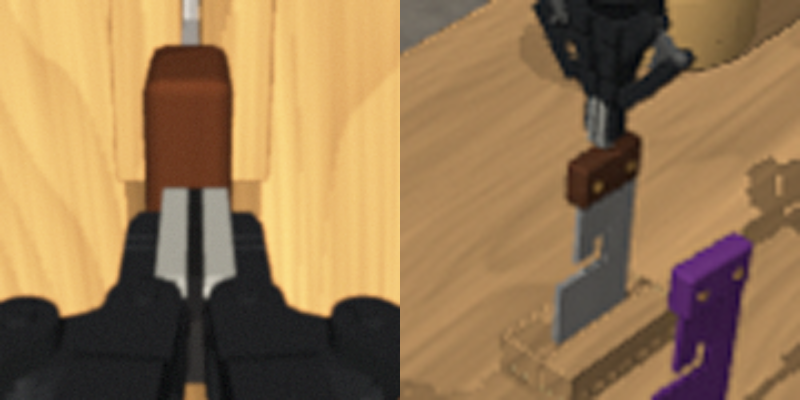

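The closer crop shows the shut pads above the grip's top face (tips at wrist ≈(258,235), side ≈(306,146)). They are not around it. I triangulate the fingertips against the reported TCP.

Run:
```python
from h import *
r=cam("wrist");s=cam("side")
print(tri([(r,(258,235)),(s,(305.8,146))]), "on TCP vertical:", [(z,proj(r,[[.5555,-.1618,z]]).round(0).tolist(),proj(s,[[.5555,-.1618,z]]).round(0).tolist()) for z in (.164,.18,.196,.205)])
print(ctrl.get_state()["contact_force"])
```

```text
[ 0.55498389 -0.15837523  0.197977  ] on TCP vertical: [(0.164, [[256.0, 220.0]], [[304.0, 156.0]]), (0.18, [[256.0, 232.0]], [[305.0, 151.0]]), (0.196, [[255.0, 246.0]], [[305.0, 146.0]]), (0.205, [[255.0, 254.0]], [[305.0, 144.0]])]
[0.30106643 0.02568666 0.1548656 ]
```

The real fingertips sit about 34 mm behind the reported TCP (offset noted). I open, go down 36 mm and close again.

```bash
python3 -m inch '[[0,0,-0.02,0,0,0,1],[0,0,-0.02,0,0,0,1],[0,0,-0.02,0,0,0,1],[0,0,-0.01,0,0,0,1],[0,0,0.01,0,0,0,1],[0,0,0.025,0,0,0,1],[0,0,0.036,0,0,0,1],[0,0,0.036,0,0,0,1]]' 80
python3 -m inch '[[0,0,0,0,0,0,0.5],[0,0,0,0,0,0,0.3],[0,0,0,0,0,0,0.1],[0,0,0,0,0,0,0],[0,0,0,0,0,0,0],[0,0,0,0,0,0,0]]' 80
python3 - <<'E'
from h import *
r=cam("wrist");s=cam("side")
a=cv2.resize(r["pixels"][150:330,170:350],(400,400));b=cv2.resize(s["pixels"][110:210,255:355],(400,400),interpolation=cv2.INTER_CUBIC)
cv2.imwrite("pics/c4.png",np.hstack([a,b])[...,::-1])
E
```

```text
time: 6.05
eef_pos: [0.5546, -0.1613, 0.1258]
tcp_rot: [0.732, 0.681, -0.001, -0.001]
contact_force: [0.5, -0.4, -0.1]
opening: 0.999
finger_force: 0.0
time: 6.8
eef_pos: [0.5558, -0.162, 0.1284]
tcp_rot: [0.732, 0.681, 0.0, 0.001]
contact_force: [-0.6, -0.4, 3.1]
opening: 0.225
finger_force: 79.2
```

View pics/c4.png

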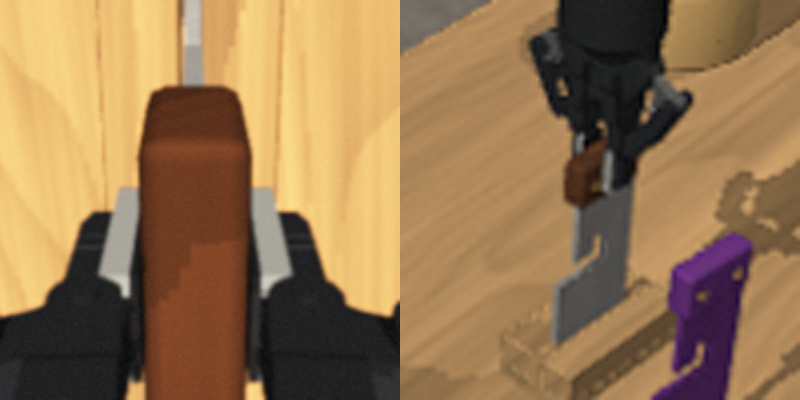

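The pads now hold the wood on both sides (opening 0.225, 79 N). I lift it straight out.

```bash
python3 -m inch '[[0,0,0,0,0,0,0],[0,0,-0.008,0,0,0,0],[0,0,-0.02,0,0,0,0],[0,0,-0.035,0,0,0,0],[0,0,-0.055,0,0,0,0],[0,0,-0.08,0,0,0,0],[0,0,-0.1,0,0,0,0],[0,0,-0.12,0,0,0,0]]' 110
python3 -m inch '[[0.02,-0.003,0,0,0,0,0],[0.05,-0.006,0,0,0,0,0],[0.085,-0.011,0,0,0,0.02,0],[0.12,-0.016,0,0,0,0.04,0],[0.15,-0.02,0,0,0,0.05,0],[0.18,-0.024,0,0,0,0.05,0],[0.19,-0.024,0,0,0,0.05,0],[0.19,-0.024,0,0,0,0.05,0]]'
python3 - <<'E'
from h import *
for c in("wrist","side"):
    r=cam(c,c+"5")
    for t in ("post","pin_mid","grip","lip","slot_seat"): print(c,t,[(np.round(d["position"],3).tolist(),round(d["conf"],2)) for d in ctrl.mark_of(c,t)])
E
```

```text
time: 7.9
eef_pos: [0.5555, -0.1616, 0.2493]
tcp_rot: [0.732, 0.681, 0.0, 0.0]
contact_force: [-1.2, 0.6, -4.7]
opening: 0.217
finger_force: 107.8
time: 8.9
eef_pos: [0.5447, 0.0303, 0.247]
tcp_rot: [0.748, 0.663, -0.001, -0.0]
contact_force: [-0.5, 0.6, -4.2]
opening: 0.219
finger_force: 107.9
wrist post [([0.324, 0.176, -0.001], 0.89), ([0.52, 0.18, -0.003], 0.69)]
wrist pin_mid [([0.55, 0.064, 0.21], 0.67)]
wrist grip [([0.541, 0.029, 0.301], 0.79)]
wrist lip [([0.55, 0.062, 0.21], 0.87), ([0.437, -0.09, 0.083], 0.68)]
wrist slot_seat []
side post [([0.519, 0.18, -0.004], 0.96), ([0.326, 0.172, -0.0], 0.96), ([0.544, 0.18, 0.139], 0.54)]
side pin_mid [([0.548, 0.178, 0.136], 0.79), ([0.36, 0.176, 0.193], 0.65)]
side grip [([0.437, -0.127, 0.168], 0.6), ([0.54, 0.031, 0.3], 0.59)]
side lip [([0.439, -0.092, 0.086], 0.64), ([0.552, 0.063, 0.213], 0.56), ([0.769, 0.027, -0.003], 0.22)]
side slot_seat [([0.541, 0.027, 0.236], 0.62), ([0.433, -0.123, 0.106], 0.58)]
```

View pics/wrist5.png

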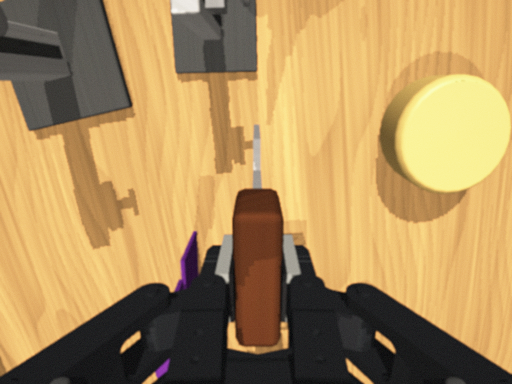

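Wrist view: the scraper hangs straight in the grip (258,265), its lip tip is at (257,125). The small post's foot is at (215,35), its near edge on row 72 is level, so the yaws agree closely. I move 60 mm closer, still high.

```bash
python3 -m inch '[[0.02,0,0,0,0,0,0],[0.045,0,0,0,0,0,0],[0.06,0,0,0,0,0,0],[0.06,0,0,0,0,0,0],[0.06,0,0,0,0,0,0]]'
python3 - <<'E'
from h import *
r=cam("wrist","wrist6")
for t in ("post","pin_mid","lip"): print(t,[(np.round(d["position"],3).tolist(),round(d["conf"],2)) for d in ctrl.mark_of("wrist",t)])
# foot near edge: dark pixels -> column-wise lowest dark row
p=r["pixels"].astype(int);d=(p.max(2)<75)
pts=[]
for m in ctrl.masks_of("wrist","post"): print(m["conf"],m["region"].sum(),rect(r,m["region"],.01))
s=ctrl.get_state();print(s["eef_pos"],s["contact_force"],s["wrist_torque"])
E
```

```text
time: 10.12
eef_pos: [0.5524, 0.0888, 0.2475]
tcp_rot: [0.749, 0.663, -0.0, 0.0]
contact_force: [0.6, 0.1, -5.9]
opening: 0.214
finger_force: 107.8
post [([0.52, 0.179, 0.0], 0.8), ([0.327, 0.174, 0.005], 0.8)]
pin_mid [([0.543, 0.176, 0.134], 0.76)]
lip [([0.556, 0.124, 0.213], 0.75)]
0.94 14581 [302.1 172.  181.1 158.8   4.6]
0.62 7695 [512.2 182.7 110.6 100.2  84.7]
[0.55251387 0.08848178 0.24764789] [ 0.49650806  0.12001366 -4.54108661] [0.01541711 0.02962421 0.00061654]
```

View pics/wrist6.png

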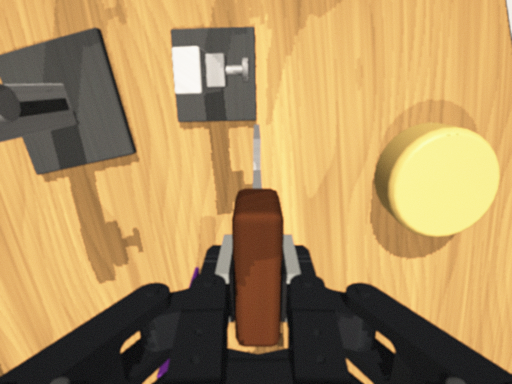

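Wrist view: post top (187,70), pin block (215,70), pin running to its head (244,69), lip tip at (257,125). I extract the gap, pin axis and foot edges accurately.

Run:
```python
from h import *
r=cam("wrist");g=cv2.cvtColor(r["pixels"],cv2.COLOR_RGB2GRAY).astype(int)
print("row69 cols200-258",g[69,200:258].tolist());print("row77",g[77,200:258].tolist());print("col232 rows55-85",g[55:85,232].tolist());print("col244",g[50:90,244].tolist())
# foot near edge (z=.01): cols 182..250, dark->light going down from row 105..135
e=[(c,105+np.argmax(np.diff(cv2.GaussianBlur(g.astype(np.float32),(3,3),0)[105:135,c]))+.5) for c in range(184,250) if not 208<c<234]
P=plane(r,e,.01);f=np.polyfit(P[:,0],P[:,1],1);print("near edge yaw",np.degrees(np.arctan(f[0])),P.mean(0))
e=[(240+np.argmax(np.diff(cv2.GaussianBlur(g.astype(np.float32),(3,3),0)[y,240:268]))+.5,y) for y in list(range(34,56))+list(range(84,112))]
P=plane(r,e,.01);f=np.polyfit(P[:,1],P[:,0],1);print("right edge yaw",-np.degrees(np.arctan(f[0])),P.mean(0))
for z in(.127,.135,.143): print(z,plane(r,[(224,69),(232,69),(240,69)],z).round(4).tolist())
```

```text
row69 cols200-258 [156, 102, 88, 90, 81, 124, 183, 215, 220, 217, 215, 217, 215, 213, 215, 216, 213, 216, 218, 219, 221, 223, 215, 183, 151, 193, 234, 239, 238, 236, 231, 224, 222, 219, 220, 217, 219, 220, 215, 215, 210, 194, 183, 178, 184, 190, 189, 156, 107, 86, 96, 98, 98, 93, 104, 159, 201, 215]
row77 [187, 120, 86, 75, 80, 101, 168, 207, 218, 219, 214, 214, 213, 213, 211, 213, 213, 213, 218, 220, 221, 222, 220, 201, 140, 80, 67, 86, 98, 99, 99, 96, 98, 94, 91, 95, 94, 100, 100, 100, 98, 97, 94, 100, 107, 114, 126, 122, 99, 93, 94, 98, 97, 91, 89, 138, 202, 215]
col232 rows55-85 [95, 94, 95, 96, 96, 97, 94, 95, 94, 125, 180, 213, 230, 233, 222, 207, 192, 167, 126, 102, 92, 93, 98, 97, 97, 97, 96, 94, 93, 97]
col244 [94, 98, 99, 101, 97, 97, 110, 146, 183, 196, 205, 213, 219, 225, 222, 220, 213, 205, 192, 184, 176, 166, 158, 145, 132, 123, 110, 107, 112, 109, 96, 91, 91, 97, 96, 97, 99, 97, 95, 94]
near edge yaw -6.299114415295688 [0.50241779 0.12227369 0.01      ]
right edge yaw -6.000431177225451 [0.56177348 0.17696827 0.01      ]
0.127 [[0.5359, 0.1814, 0.127], [0.5428, 0.1805, 0.127], [0.5496, 0.1797, 0.127]]
0.135 [[0.5366, 0.1809, 0.135], [0.5433, 0.1801, 0.135], [0.55, 0.1792, 0.135]]
0.143 [[0.5373, 0.1805, 0.143], [0.5438, 0.1797, 0.143], [0.5503, 0.1788, 0.143]]
```

```bash
python3 -m inch '[[0.005,-0.009,0.02,0,0,-0.014,0],[0.014,-0.0184,0.045,0,0,-0.014,0],[0.014,-0.0184,0.07,0,0,-0.014,0],[0.014,-0.0184,0.09,0,0,-0.014,0],[0.014,-0.0184,0.0955,0,0,-0.014,0],[0.014,-0.0184,0.0955,0,0,-0.014,0],[0.014,-0.0184,0.0955,0,0,-0.014,0]]'
python3 - <<'E'
from h import *
r=cam("wrist","wrist7")
for t in ("post","pin_mid","lip"): print(t,[(np.round(d["position"],3).tolist(),round(d["conf"],2)) for d in ctrl.mark_of("wrist",t)])
s=ctrl.get_state();Rm=R.from_quat(s["tcp_rot"]).as_matrix();T=s["eef_pos"];print(T,s["contact_force"],Rm[:2,0])
ux=Rm[:2,0]
for L,z in((44,.1),(44,.03),(26,.12),(0,.22)): print(L,z,proj(r,[[*(T[:2]+ux*L/1000),T[2]-.118+z-.0]]).round(1).tolist())
for z in (.126,.135,.144): print("pin",proj(r,[[.544,.180,z]]).round(1).tolist())
E
```

```text
time: 11.3
eef_pos: [0.5369, 0.1051, 0.1536]
tcp_rot: [0.744, 0.668, 0.001, 0.001]
contact_force: [0.5, -0.2, -4.5]
opening: 0.215
finger_force: 108.0
post [([0.52, 0.181, -0.003], 0.64)]
pin_mid [([0.546, 0.179, 0.133], 0.68)]
lip [([0.543, 0.141, 0.118], 0.73)]
[0.53641755 0.10517928 0.15298916] [-0.22479358  0.29908935 -5.16600617] [0.10778644 0.99417406]
44 0.1 [[254.8, 140.8]]
44 0.03 [[255.2, 126.8]]
26 0.12 [[254.7, 178.3]]
0 0.22 [[253.3, 350.9]]
pin [[253.9, 87.3]]
pin [[253.8, 87.4]]
pin [[253.7, 87.4]]
```

View pics/wrist7.png

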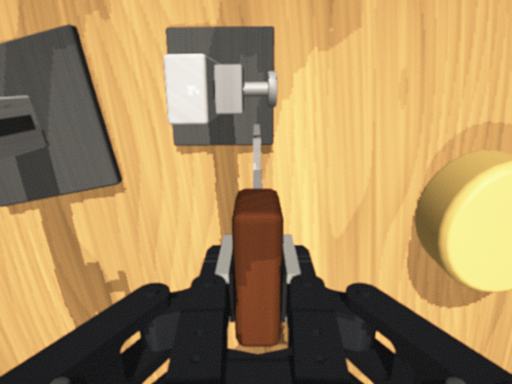

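Wrist view: the plate's lip (257,128) points into the gap between pin block (right edge 243) and head (left edge 268) and sits nearly centred; pin on row 88. I slide the lip under the pin.

```bash
python3 -m inch '[[0.005,-0.0008,0.004,0,0,0,0],[0.012,-0.0008,0.004,0,0,0,0],[0.02,-0.0008,0.004,0,0,0,0],[0.028,-0.0008,0.004,0,0,0,0],[0.035,-0.0008,0.004,0,0,0,0],[0.04,-0.0008,0.004,0,0,0,0],[0.04,-0.0008,0.004,0,0,0,0],[0.04,-0.0008,0.004,0,0,0,0]]'
python3 -m inch '[[0,0,-0.001,0,0,0,0],[0,0,-0.002,0,0,0,0],[0,0,-0.002,0,0,0,0]]'
```

```text
time: 12.5
eef_pos: [0.5394, 0.1449, 0.1481]
tcp_rot: [0.744, 0.668, -0.0, 0.0]
contact_force: [0.5, 0.0, -5.0]
opening: 0.216
finger_force: 108.0
time: 12.88
eef_pos: [0.5396, 0.1449, 0.1504]
tcp_rot: [0.744, 0.668, 0.0, 0.0]
contact_force: [-0.7, -0.3, -4.9]
opening: 0.214
finger_force: 108.0
```

```bash
cat > guard.py <<'E'
# exit 1 if force deviates from baseline (x,y,z args) by more than 4th arg
import sys;from plant import ctrl;import numpy as np
b=np.array(list(map(float,sys.argv[1:4])));s=ctrl.get_state();d=s["contact_force"]-b
print("d",d.round(1),"z",s["eef_pos"].round(4),"torque",s["wrist_torque"].round(2),flush=True);sys.exit(int(np.abs(d).max()>float(sys.argv[4])))
E
g(){ python3 guard.py 0 0 -4.8 2.5; }
m='[[0,0,-0.0005,0,0,0,0],[0,0,-0.001,0,0,0,0],[0,0,-0.001,0,0,0,0]]'
g && python3 -m inch '[[0,0,-0.0005,0,0,0,0],[0,0,-0.001,0,0,0,0],[0,0,-0.001,0,0,0,0]]' >/dev/null && g && python3 -m inch '[[0,0,-0.0005,0,0,0,0],[0,0,-0.001,0,0,0,0],[0,0,-0.001,0,0,0,0]]' >/dev/null && g && python3 -m inch '[[0,0,-0.0005,0,0,0,0],[0,0,-0.001,0,0,0,0],[0,0,-0.001,0,0,0,0]]' >/dev/null && g && python3 -m inch '[[0,0,-0.0005,0,0,0,0],[0,0,-0.001,0,0,0,0],[0,0,-0.001,0,0,0,0]]' >/dev/null && g && python3 -m inch '[[0,0,-0.0005,0,0,0,0],[0,0,-0.001,0,0,0,0],[0,0,-0.001,0,0,0,0]]' >/dev/null && g
```

```text
d [-0.7 -0.3 -0.1] z [0.5396 0.1449 0.1504] torque [-0.04  0.02 -0.04]
d [-0.3  1.   0. ] z [0.5395 0.145  0.1512] torque [0.06 0.04 0.01]
d [0.2 0.3 0.6] z [0.5395 0.145  0.1522] torque [0.03 0.06 0.02]
d [-0.3  0.7  1.2] z [0.5395 0.145  0.1532] torque [-0.02 -0.02 -0.03]
d [-0.1  0.4  0.4] z [0.5395 0.145  0.1542] torque [ 0.05 -0.05 -0.  ]
d [ 0.6 -0.1  0.2] z [0.5395 0.145  0.1552] torque [ 0.01 -0.04 -0.07]
```

```bash
g(){ python3 guard.py 0 0 -4.6 2.5; }
g && python3 -m inch '[[0,0,-0.0005,0,0,0,0],[0,0,-0.001,0,0,0,0],[0,0,-0.001,0,0,0,0]]' >/dev/null && g && python3 -m inch '[[0,0,-0.0005,0,0,0,0],[0,0,-0.001,0,0,0,0],[0,0,-0.001,0,0,0,0]]' >/dev/null && g && python3 -m inch '[[0,0,-0.0005,0,0,0,0],[0,0,-0.001,0,0,0,0],[0,0,-0.001,0,0,0,0]]' >/dev/null && g && python3 -m inch '[[0,0,-0.0005,0,0,0,0],[0,0,-0.001,0,0,0,0],[0,0,-0.001,0,0,0,0]]' >/dev/null && g && python3 -m inch '[[0,0,-0.0005,0,0,0,0],[0,0,-0.001,0,0,0,0],[0,0,-0.001,0,0,0,0]]' >/dev/null && g && python3 -m inch '[[0,0,-0.0005,0,0,0,0],[0,0,-0.001,0,0,0,0],[0,0,-0.001,0,0,0,0]]' >/dev/null && g && python3 -m inch '[[0,0,-0.0005,0,0,0,0],[0,0,-0.001,0,0,0,0],[0,0,-0.001,0,0,0,0]]' >/dev/null && g && python3 -m inch '[[0,0,-0.0005,0,0,0,0],[0,0,-0.001,0,0,0,0],[0,0,-0.001,0,0,0,0]]' >/dev/null && g
```

```text
d [ 0.6 -0.1  0. ] z [0.5395 0.145  0.1552] torque [ 0.01 -0.04 -0.07]
d [-0.9 -0.2 -1.1] z [0.5395 0.145  0.1562] torque [0.   0.02 0.03]
d [ 0.2 -0.3 -0.6] z [0.5395 0.145  0.1572] torque [ 0.01 -0.02 -0.02]
d [-0.3  0.5 -0.3] z [0.5395 0.145  0.1582] torque [ 0.    0.04 -0.05]
d [ 0.3 -0.3 -0.4] z [0.5395 0.145  0.1592] torque [ 0.01  0.07 -0.03]
d [-0.4 -0.8  0.9] z [0.5395 0.145  0.1602] torque [ 0.04 -0.   -0.03]
d [ 0.6  0.8 -0.4] z [0.5395 0.145  0.1612] torque [ 0.01 -0.05  0.01]
d [-0.1 -1.2  1.1] z [0.5395 0.145  0.1622] torque [-0.03  0.04 -0.  ]
d [-0.1 -0.6  0.3] z [0.5395 0.145  0.1632] torque [-0.   -0.02 -0.04]
```

```bash
g(){ python3 guard.py 0 0 -4.6 2.5; }
g && python3 -m inch '[[0,0,-0.0005,0,0,0,0],[0,0,-0.001,0,0,0,0],[0,0,-0.001,0,0,0,0]]' >/dev/null && g && python3 -m inch '[[0,0,-0.0005,0,0,0,0],[0,0,-0.001,0,0,0,0],[0,0,-0.001,0,0,0,0]]' >/dev/null && g && python3 -m inch '[[0,0,-0.0005,0,0,0,0],[0,0,-0.001,0,0,0,0],[0,0,-0.001,0,0,0,0]]' >/dev/null && g && python3 -m inch '[[0,0,-0.0005,0,0,0,0],[0,0,-0.001,0,0,0,0],[0,0,-0.001,0,0,0,0]]' >/dev/null && g && python3 -m inch '[[0,0,-0.0005,0,0,0,0],[0,0,-0.001,0,0,0,0],[0,0,-0.001,0,0,0,0]]' >/dev/null && g && python3 -m inch '[[0,0,-0.0005,0,0,0,0],[0,0,-0.001,0,0,0,0],[0,0,-0.001,0,0,0,0]]' >/dev/null && g && python3 -m inch '[[0,0,-0.0005,0,0,0,0],[0,0,-0.001,0,0,0,0],[0,0,-0.001,0,0,0,0]]' >/dev/null && g && python3 -m inch '[[0,0,-0.0005,0,0,0,0],[0,0,-0.001,0,0,0,0],[0,0,-0.001,0,0,0,0]]' >/dev/null && g
```

```text
d [-0.1 -0.6  0.3] z [0.5395 0.145  0.1632] torque [-0.   -0.02 -0.04]
d [-0.2 -0.5 -0.1] z [0.5395 0.145  0.1642] torque [0.05 0.02 0.02]
d [ 0.8  0.5 -0.4] z [0.5395 0.145  0.1652] torque [ 0.02  0.04 -0.  ]
d [-0.6 -0.5  0.1] z [0.5395 0.145  0.1662] torque [ 0.03 -0.   -0.  ]
d [ 0.5  0.  -0. ] z [0.5395 0.145  0.1672] torque [ 0.01  0.02 -0.01]
d [-0.1 -0.1  0.3] z [0.5395 0.145  0.1682] torque [ 0.05 -0.01  0.01]
d [-0.   0.2 -1.4] z [0.5394 0.145  0.1689] torque [ 0.04 -0.09  0.  ]
d [ 2.2  0.8 -6.6] z [0.5392 0.1451 0.1692] torque [ 0.05 -0.48 -0.04]
```

Contact at TCP z≈0.1688, so the pin axis is at about 0.139. I back down 2 mm and check it is free.

```bash
g(){ python3 guard.py 0 0 -4.6 2.5; }
python3 -m inch '[[0,0,0.0017,0,0,0,0],[0,0,0.0034,0,0,0,0],[0,0,0.0034,0,0,0,0]]' >/dev/null; g && python3 -m inch '[[0.002,0,0,0,0,0,0],[0.004,0,0,0,0,0,0],[0.004,0,0,0,0,0,0]]' >/dev/null && g && python3 -m inch '[[0.002,0,0,0,0,0,0],[0.004,0,0,0,0,0,0],[0.004,0,0,0,0,0,0]]' >/dev/null && g && python3 -m inch '[[0.001,0,0,0,0,0,0],[0.002,0,0,0,0,0,0],[0.002,0,0,0,0,0,0]]' >/dev/null && g && python3 -m inch '[[0.001,0,0,0,0,0,0],[0.002,0,0,0,0,0,0],[0.002,0,0,0,0,0,0]]' >/dev/null && g && python3 -m inch '[[0.002,0,0,0,0,0,0],[0.004,0,0,0,0,0,0],[0.004,0,0,0,0,0,0]]' >/dev/null && g  && python3 -m inch '[[0.002,0,0,0,0,0,0],[0.004,0,0,0,0,0,0],[0.004,0,0,0,0,0,0]]' >/dev/null && g
```

```text
d [-0.8 -0.2  0.2] z [0.5396 0.145  0.1674] torque [ 0.01 -0.01  0.01]
d [ 0.2  0.2 -0.2] z [0.5399 0.1492 0.1668] torque [-0.   -0.    0.01]
d [ 0.2 -1.  -0.3] z [0.5403 0.1531 0.1667] torque [-0.09 -0.01 -0.02]
d [-0.2 -0.3 -0.3] z [0.5405 0.155  0.1667] torque [ 0.05 -0.02 -0.07]
d [-0.6  0.6 -0.1] z [0.5408 0.1571 0.1668] torque [0.02 0.01 0.03]
d [-0.2 -0.4 -0.1] z [0.5412 0.1611 0.1667] torque [-0.02 -0.04 -0.02]
d [ 0.2  0.  -0.2] z [0.5416 0.1651 0.1667] torque [ 0.02 -0.01  0.02]
```

```bash
g(){ python3 guard.py 0 0 -4.7 2.2; }
python3 -m inch '[[0.002,0,0,0,0,0,0],[0.004,0,0,0,0,0,0],[0.004,0,0,0,0,0,0]]' >/dev/null; g && python3 -m inch '[[0.002,0,0,0,0,0,0],[0.004,0,0,0,0,0,0],[0.004,0,0,0,0,0,0]]' >/dev/null && g && python3 -m inch '[[0.001,0,0,0,0,0,0],[0.002,0,0,0,0,0,0],[0.002,0,0,0,0,0,0]]' >/dev/null && g && python3 -m inch '[[0.0005,0,0,0,0,0,0],[0.001,0,0,0,0,0,0],[0.001,0,0,0,0,0,0]]' >/dev/null && g && python3 -m inch '[[0.0005,0,0,0,0,0,0],[0.001,0,0,0,0,0,0],[0.001,0,0,0,0,0,0]]' >/dev/null && g && python3 -m inch '[[0.0005,0,0,0,0,0,0],[0.001,0,0,0,0,0,0],[0.001,0,0,0,0,0,0]]' >/dev/null && g  && python3 -m inch '[[0.0005,0,0,0,0,0,0],[0.001,0,0,0,0,0,0],[0.001,0,0,0,0,0,0]]' >/dev/null && g  && python3 -m inch '[[0.0005,0,0,0,0,0,0],[0.001,0,0,0,0,0,0],[0.001,0,0,0,0,0,0]]' >/dev/null && g && python3 -m inch '[[0.0005,0,0,0,0,0,0],[0.001,0,0,0,0,0,0],[0.001,0,0,0,0,0,0]]' >/dev/null && g;  python3 -c "
from plant import ctrl;print(ctrl.get_state()['time'])"
```

```text
d [0.1 0.3 0.1] z [0.542  0.1691 0.1667] torque [-0.02  0.03 -0.03]
d [ 0.7 -0.5 -0.2] z [0.5425 0.173  0.1667] torque [-0.02 -0.05 -0.01]
d [0.1 0.2 0. ] z [0.5427 0.1749 0.1667] torque [ 0.    0.   -0.01]
d [0.3 0.7 0.6] z [0.5428 0.1759 0.1667] torque [ 0.01 -0.01 -0.01]
d [-0.3  0.5 -0.1] z [0.5429 0.1769 0.1667] torque [-0.02 -0.04 -0.01]
d [-0.5 -0.9 -0.1] z [0.543  0.1779 0.1668] torque [-0.01  0.02  0.  ]
d [-0.1 -0.4 -0.2] z [0.5431 0.1789 0.1667] torque [0.03 0.03 0.01]
d [ 0.5 -0.8  0.5] z [0.5432 0.1799 0.1667] torque [ 0.02  0.06 -0.02]
d [-0.2  0.  -0.4] z [0.5433 0.1809 0.1667] torque [0.04 0.   0.01]
26.375
```

```bash
g(){ python3 guard.py 0 0 -4.7 2.2; }
g && python3 -m inch '[[0.0005,0,0,0,0,0,0],[0.001,0,0,0,0,0,0],[0.001,0,0,0,0,0,0]]' >/dev/null && g && python3 -m inch '[[0.0005,0,0,0,0,0,0],[0.001,0,0,0,0,0,0],[0.001,0,0,0,0,0,0]]' >/dev/null && g && python3 -m inch '[[0.0005,0,0,0,0,0,0],[0.001,0,0,0,0,0,0],[0.001,0,0,0,0,0,0]]' >/dev/null && g && python3 -m inch '[[0.0005,0,0,0,0,0,0],[0.001,0,0,0,0,0,0],[0.001,0,0,0,0,0,0]]' >/dev/null && g
```

```text
d [-0.2  0.  -0.4] z [0.5433 0.1809 0.1667] torque [0.04 0.   0.01]
d [ 0.4  0.  -0.2] z [0.5434 0.1818 0.1667] torque [ 0.02 -0.05 -0.01]
d [-0.1 -1.1  0.2] z [0.5435 0.1825 0.1667] torque [-0.25  0.02 -0.04]
d [-0.3 -3.7  0.6] z [0.5436 0.1831 0.1666] torque [-0.88  0.09 -0.03]
```

Inner wall of the leg felt at y≈0.1822. I back off 2 mm to centre it on the pin, then let it down.

```bash
g(){ python3 guard.py 0 0 -4.7 2.2; }
python3 -m inch '[[-0.002,0,0,0,0,0,0],[-0.0037,0,0,0,0,0,0],[-0.0037,0,0,0,0,0,0]]' >/dev/null; g && python3 -m inch '[[0,0,0.001,0,0,0,0],[0,0,0.002,0,0,0,0],[0,0,0.003,0,0,0,0],[0,0,0.003,0,0,0,0]]' >/dev/null && g && python3 -m inch '[[0,0,0.001,0,0,0,0],[0,0,0.002,0,0,0,0],[0,0,0.003,0,0,0,0],[0,0,0.003,0,0,0,0]]' >/dev/null && g && python3 -m inch '[[0,0,0.001,0,0,0,0],[0,0,0.002,0,0,0,0],[0,0,0.003,0,0,0,0],[0,0,0.003,0,0,0,0]]' >/dev/null && g && python3 -m inch '[[0,0,0.001,0,0,0,0],[0,0,0.002,0,0,0,0],[0,0,0.003,0,0,0,0],[0,0,0.003,0,0,0,0]]' >/dev/null && g && python3 -m inch '[[0,0,0.0005,0,0,0,0],[0,0,0.001,0,0,0,0],[0,0,0.001,0,0,0,0]]' >/dev/null && g && python3 -m inch '[[0,0,0.0005,0,0,0,0],[0,0,0.001,0,0,0,0],[0,0,0.001,0,0,0,0]]' >/dev/null && g && python3 -m inch '[[0,0,0.0005,0,0,0,0],[0,0,0.001,0,0,0,0],[0,0,0.001,0,0,0,0]]' >/dev/null && g && python3 -m inch '[[0,0,0.0005,0,0,0,0],[0,0,0.001,0,0,0,0],[0,0,0.001,0,0,0,0]]' >/dev/null && g
```

```text
d [ 0.5 -1.1 -1.1] z [0.5433 0.1806 0.1668] torque [ 0.01 -0.05  0.  ]
d [0.5 0.8 0.1] z [0.5431 0.1802 0.1635] torque [-0.03  0.    0.03]
d [-0.6 -0.4 -0.2] z [0.5432 0.1801 0.1606] torque [ 0.05 -0.    0.04]
d [-0.4 -0.7  0.1] z [0.5432 0.1801 0.1576] torque [0.01 0.03 0.01]
d [-0.3  0.  -0.6] z [0.5432 0.1801 0.1546] torque [ 0.05 -0.04 -0.04]
d [-0.7 -0.8 -0.2] z [0.5432 0.1801 0.1537] torque [-0.   -0.    0.02]
d [ 0.5 -0.  -0.1] z [0.5432 0.1801 0.1526] torque [ 0.08 -0.04  0.05]
d [0.1 0.4 0.6] z [0.5432 0.1801 0.1516] torque [-0.    0.04  0.01]
d [-0.3 -0.8  0.3] z [0.5433 0.1801 0.1508] torque [ 0.   -0.03 -0.07]
```

```bash
g(){ python3 guard.py 0 0 -4.7 2.2; }
python3 -m inch '[[0,0,0.0005,0,0,0,0],[0,0,0.0005,0,0,0,0]]' >/dev/null; g && python3 -m inch '[[0,0,0.0005,0,0,0,0],[0,0,0.0005,0,0,0,0]]' >/dev/null && g && python3 -m inch '[[0,0,0.0005,0,0,0,0],[0,0,0.0005,0,0,0,0]]' >/dev/null && g && python3 -m inch '[[0,0,0.0005,0,0,0,0],[0,0,0.0005,0,0,0,0]]' >/dev/null && g && python3 -m inch '[[0,0,0.0005,0,0,0,0],[0,0,0.0005,0,0,0,0]]' >/dev/null && g;  python3 -c "
from plant import ctrl;print(ctrl.get_state()['time'])"
```

```text
d [-0.2 -0.5  0.7] z [0.5433 0.1801 0.1506] torque [-0.04  0.15 -0.04]
d [-1.2 -1.2  4.8] z [0.5434 0.1802 0.1504] torque [-0.1   0.37  0.  ]
31.875
```

The pin carries the weight (net force ≈0). I relax the grip to 20 N, then open gently.

```bash
python3 -m inch '[[0,0,0,0,0,0,0],[0,0,0,0,0,0,0],[0,0,0,0,0,0,0]]' 20; python3 -m inch '[[0,0,0,0,0,0,0.26],[0,0,0,0,0,0,0.3],[0,0,0,0,0,0,0.36],[0,0,0,0,0,0,0.45],[0,0,0,0,0,0,0.6],[0,0,0,0,0,0,0.7],[0,0,0,0,0,0,0.7]]'
python3 - <<'E'
from h import *
r=cam("wrist");s=cam("side")
for c in("wrist","side"):
  for t in ("slot_seat","grip","lip"): print(c,t,[(np.round(d["position"],3).tolist(),round(d["conf"],2)) for d in ctrl.mark_of(c,t)])
cv2.imwrite("pics/c8.png",np.hstack([cv2.resize(r["pixels"],(400,300)),cv2.resize(s["pixels"][170:320,160:360],(400,300),interpolation=cv2.INTER_CUBIC)])[...,::-1])
E
```

```text
time: 32.25
eef_pos: [0.5435, 0.1802, 0.1504]
tcp_rot: [0.744, 0.668, 0.0, 0.0]
contact_force: [-2.6, -1.4, 3.2]
opening: 0.212
finger_force: 109.5
time: 33.12
eef_pos: [0.5433, 0.1801, 0.1497]
tcp_rot: [0.744, 0.668, 0.0, 0.0]
contact_force: [0.2, 0.3, -0.4]
opening: 0.702
finger_force: 0.0
wrist slot_seat [([0.54, 0.18, 0.203], 0.72)]
wrist grip [([0.54, 0.181, 0.203], 0.64)]
wrist lip [([0.552, 0.214, 0.116], 0.72)]
side slot_seat [([0.433, -0.123, 0.104], 0.98), ([0.539, 0.176, 0.138], 0.7)]
side grip [([0.545, 0.182, 0.204], 0.78), ([0.436, -0.125, 0.172], 0.64), ([0.544, 0.181, 0.035], 0.35)]
side lip [([0.547, 0.213, 0.115], 0.8), ([0.437, -0.093, 0.086], 0.56)]
```

View pics/c8.png

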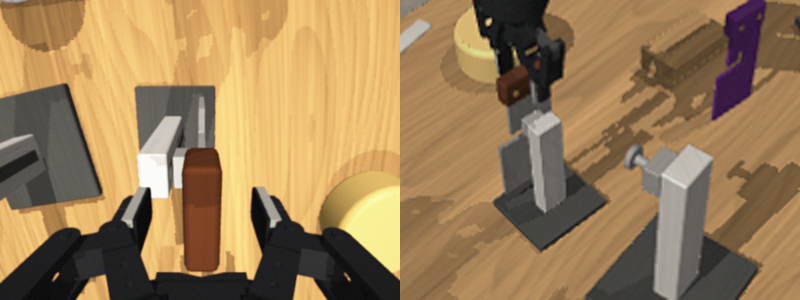

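The scraper hangs on the pin (grip at wrist crop 203,210, upright; side crop 520,90), with the open fingers clear on both sides. I withdraw straight up.

```bash
python3 -m inch '[[0,0,-0.005,0,0,0,0.75],[0,0,-0.015,0,0,0,0.75],[0,0,-0.03,0,0,0,0.75],[0,0,-0.055,0,0,0,0.75],[0,0,-0.09,0,0,0,0.75],[0,0,-0.13,0,0,0,0.75],[0,0,-0.15,0,0,0,0.75],[0,0,-0.15,0,0,0,0.75],[0,0,-0.15,0,0,0,0.75],[0,0,-0.15,0,0,0,0.75]]'
python3 -m inch '[[0,0,0,0,0,0,0.75],[0,0,0,0,0,0,0.75],[0,0,0,0,0,0,0.75],[0,0,0,0,0,0,0.75],[0,0,0,0,0,0,0.75],[0,0,0,0,0,0,0.75],[0,0,0,0,0,0,0.75],[0,0,0,0,0,0,0.75]]'
python3 - <<'E'
from h import *
a=cam("side")["pixels"].astype(int)
for i in range(4): b=cam("side")["pixels"].astype(int)
d=np.abs(a-b)[170:320,160:360];print("side change",d.mean(),d.max())
for c in("wrist","side"):
  r=cam(c)
  for t in ("slot_seat","grip","lip"): print(c,t,[(np.round(d["position"],3).tolist(),round(d["conf"],2)) for d in ctrl.mark_of(c,t)])
  if c=="wrist": w=r
s=r
cv2.imwrite("pics/c9.png",np.hstack([cv2.resize(w["pixels"],(400,300)),cv2.resize(s["pixels"][170:320,160:360],(400,300),interpolation=cv2.INTER_CUBIC)])[...,::-1])
E
```

```text
time: 34.78
eef_pos: [0.5424, 0.18, 0.2974]
tcp_rot: [0.744, 0.668, -0.002, -0.001]
contact_force: [-0.2, 0.1, -0.4]
opening: 0.752
finger_force: 0.0
time: 35.78
eef_pos: [0.5432, 0.1801, 0.2997]
tcp_rot: [0.744, 0.668, -0.0, -0.0]
contact_force: [0.5, 0.7, 0.1]
opening: 0.745
finger_force: 0.0
side change 0.7427111111111111 7
wrist slot_seat []
wrist grip [([0.544, 0.183, 0.205], 0.88)]
wrist lip [([0.547, 0.214, 0.114], 0.9), ([0.554, -0.163, -0.004], 0.71), ([0.439, -0.09, 0.084], 0.7)]
side slot_seat [([0.436, -0.122, 0.105], 0.8), ([0.542, 0.179, 0.14], 0.71)]
side grip [([0.542, 0.184, 0.203], 0.93), ([0.435, -0.126, 0.17], 0.86)]
side lip [([0.549, 0.21, 0.119], 0.97), ([0.439, -0.094, 0.089], 0.71)]
```

View pics/c9.png

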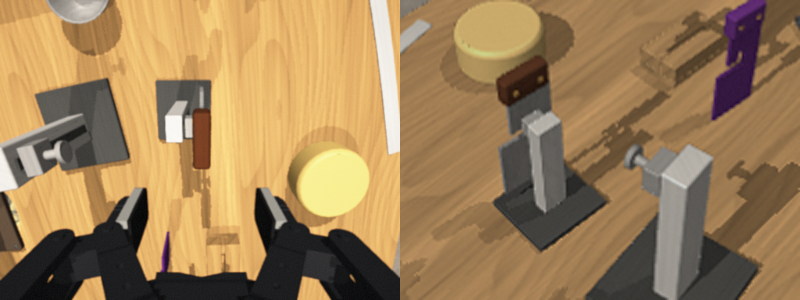

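The picture shows the scraper hanging upright and still on the small post (wrist 202,138; side 525,110), the gripper well clear, and the neighbouring things undisturbed.

```bash
python3 -c "
from plant import ctrl;print(ctrl.sign_off())"
```

```text
the job is handed in; nothing more can be done
None
```

The scraper now hangs upright and still on the small post's headed pin, at about 36 s of the 58 s allowed. Contact forces while feeling for the pin read under about 7 N, the cheese, brush and bowl were not touched, and the job is handed in.

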